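# Refit the line reel and snap in its axle clip

### The arm

A 6-joint arm with a two-finger parallel gripper is mounted at the origin on the work surface. World frame = base frame: x ahead of the robot, y to its left, z up, the work surface at z = 0. Lengths are in mm, angles in rad, forces in N, time in s.
With the tool pointing down it reaches from about 400 to 925 mm from the base axis. Payload 12.5 kg.
Tool frame: the origin (TCP) lies at the very end of the fingers, on their centre line; the grasp point (between the pads) lies 19 mm behind it; z points along the fingers, y is the direction in which the jaws open and shut (so a half turn about z gives the same grasp; the last joint's range is limited). The gripper opens to 95 mm and grips with 3 to 60 N. Pads are 20 mm wide; open, the fingers measure 119 mm over their backs; the gripper's body (75 mm by 180 mm) begins 59 mm behind the grasp point.
Start: joints at [1.129, 0.491, 1.559, -0, 1.092, -0.106], TCP at [205.937, 590.116, 214.661] pointing down, gripper open.
Joint ranges: [-3.1, 3.1], [-0.84, 2.19], [0.05, 2.79], [-1.13, 4.28], [0.06, 2.93], [-2.69, 2.69]. Speed limits (rad/s): [2.22, 2.22, 2.79, 3.14, 3.14, 3.14].

### API

Orientations are given as a unit quaternion [w, x, y, z].
In Python, from plant import * gives the robot as it stands.
- The arm moves only by the shell command python3 -m jog 'ROWS' [OPENING] [FORCE]. ROWS is JSON, a list of rows, each an object with "linear": the shift along the tool's x, y, z in mm, a list of three; "twist": the turn, a rotation vector about the tool's x, y, z in degrees, a list of three. A call has exactly 8 rows; each row is the pose to reach, as a shift and turn from the pose commanded when the call began, along the tool's axes at that moment; what a row does not reach only later rows make up. A row lasts 1/8 s, in which the tool goes at most 62.5 mm and 10.7 degrees, less where a joint would pass 70% of its speed; a pose out of reach is approached as far as the arm can. A call with a gripper value outside its range is refused whole. OPENING is the gripper command: -1 is shut, 1 is fully open, values between are in proportion, set as the call begins (- or left out, the last holds). The fingers move at their own pace and stop on an object; FORCE is the grip in N (left out, the last holds). Time passes only in rows, so rows that repeat a pose let the fingers close, or fill a call up. It gives the time, the measured TCP pose, the force and the opening at its end, in the units of the state.
- get_state(): the state, without advancing time (a new reading comes with each control period).
- read_camera(name): name is "scene" or "side" or "wrist"; returns a dict with "img" (384x512x3 uint8, red, green, blue), "range_z" (384x512 float32, mm along the optical axis (not along the pixel's ray), 0 where there is no reading), "fx", "fy", "cx", "cy" (pixels), "k1" (the pictures are not rectified: a ray, as slopes to the right and down, at radius r is drawn at 1 + k1 r^2 times it, then the intrinsics apply), "R" (3x3) and "t" (3): a world point X has camera coordinates R X + t; the wrist camera has in their place "tool_from_camera" (4x4, takes a point from camera to tool coordinates, whose origin is the TCP and whose axes are the flange's). Camera axes: x right, y down, z forward; pixel columns grow to the right and rows downward; lengths in mm; the calibration is good to about 2 mm. A picture is of the moment at which its call begins: read the wrist's pose just before it.
- finish_job(): hands the job in, once; it reports no verdict.
The state is a dict: "clock": time; "joints": joint angles; "joint_velocities": joint speeds; "tau": joint torques, N m; "eef_pos": TCP position; "orientation": TCP orientation; "force": force on the tool from outside, world axes, zero at the start; "ft_torque": the same for the moment, N m; "grip_width": finger opening in mm.
Only numpy, scipy, OpenCV 4.12 (cv2) and the standard library are available. Lean on these libraries where they do the work, as an engineer would, in place of code of your own. Each camera call takes 0.05 s, during which the arm holds its last target.

### The job

Put the empty green reel onto the upright axle of the reel stand, boss upwards, and let go of it. Then take the orange retaining clip from the red clothespin tray and push it sideways, flat, into the groove round the axle above the reel until it snaps fully home, then let go; the spring holds the reel up over the groove, so press the reel down with the clip as you go in. Use no more than firm finger pressure on the clip, and leave everything else on the bench where it is.

Things in the scene. Friction and masses are not known exactly. Their poses are not given: they have to be found in the camera images.
- stand: Reel stand screwed to the bench: dark square base plate 120 x 120 x 8 mm; through its middle a steel axle stands upright, with a lock nut and a round black disc on a coil spring round it. Origin at the centre of the plate's underside, z up along the axle. The axle is a stud; how far it is screwed in, which sets the drag, is not measured: its tip is anywhere from 89 to 102 mm above this origin. It does not move.
- axle_foot (a point): Point on the axle's centre line at the top of the base plate (8 mm above the bench). The axle is 16 mm thick. Measured down from its flat tip (9 mm wide): 5 mm of taper, 10 mm of full thickness, then the groove, 7.5 mm high (15 to 22.5 mm below the tip) and 11 mm thick at its bottom, then full thickness again.
- disc_foot (a point): Point fixed on the stand, on the centre line, where the top of the free spring disc is: 36 mm above the stand's origin (does not follow the disc). The disc is 42 mm wide. Its spring holds up 3.2 N there and 0.4 N more for each mm down; travel 17 mm.
- reel: Empty green plastic line reel, 110 to 180 g, flat on the bench, boss up. Origin at the centre of its underside, z up. Two flanges 90 mm wide (0 to 4 and 28 to 32 mm high) on a core; the boss, 38 mm wide, goes on up from 32 to 46 mm and can be gripped. Bore 19 mm right through.
- reel_face (a point): Centre of the boss face, 46 mm above the reel's underside. With the reel resting on the free disc this face is 82 mm above the stand's origin and hides all or part of the groove; the reel must be pressed down 1 to 15 mm before the clip can enter. Afterwards the spring bears the reel up on the clip.
- clip: Orange plastic open retaining clip, 22 g, 6 mm thick, flat in the tray's larger compartment, tab up. Origin on its underside at the centre of its seat (on the axle's centre line when home); x points out of its open mouth (push along +x), z up. Bridge from x = -16 to -6 mm, 22 mm wide; two springy jaws reach to x = 10 mm, 24 mm wide, with round beads that leave a mouth of 8 mm at x = 5 mm.
- clip_tab (a point): Middle of the clip's upright thumb tab, the place to grip: at x = -22 mm, 15 mm above the underside. The tab is 14 mm long in x, 10 mm wide in y, and 24 mm high from the underside.
- clip_mouth (a point): Between the two beads (x = 5 mm, 3 mm above the underside). Against the full thickness of the axle the clip stops with its origin about 13 mm short of the centre line; in the groove the beads meet the groove's bottom about 9 mm short, spread most about 5 mm short, then snap behind it. Pushing it home takes about 6 to 12 N sideways; the force drops at the snap and rises again at the stop.
- tray: Red plastic clothespin tray, 210 x 140 mm, 28 mm high, walls and floor 4 mm. Origin at the centre of its underside, x along its length. A low partition at x = -30 mm leaves a compartment of 67 mm with clothespins (-x) and one of 133 mm with the clip (+x).
- pin0: Wooden clothespin, 72 x 15 x 10 mm, in the tray. Origin under its middle.
- pin1: Wooden clothespin, 72 x 15 x 10 mm, in the tray. Origin under its middle.
- pin2: Wooden clothespin, 72 x 15 x 10 mm, in the tray. Origin under its middle.
- jar: Empty open glass jar, 72 mm in diameter, 94 mm high. Origin at the centre of its underside. Not to be moved.
- mug: Blue ceramic mug, 80 mm in diameter, 92 mm high, handle to its +y side (out to 77 mm from the axis). Origin at the centre of its underside. Not to be moved.
- lantern: Small aluminium lantern with glass panes, 92 x 92 mm, 175 mm high without its ring (216 mm with it). Origin at the centre of its underside. Not to be moved.
- pot: Small empty terracotta flower pot, 84 mm in diameter at the rim, 78 mm high. Origin at the centre of its underside. Not to be moved.
Mind the look-alikes: they are no part of the job. Of the things that look like the reel, the largest one is meant.

How it is judged:
By the outcome, as a careful person would: the job done as asked, in the order asked, and still so for the second after the job is handed in, with the robot touching nothing.
It also fails if it takes over 64 s, if anything falls off the work surface, if the arm or the gripper's body presses on something with over 40 N, if the wrist force passes 120 N, or if a joint passes its speed limit or range.

## Working session

There is one attempt and no reset: what is moved stays moved. The work goes in short steps, Python scripts to look and compute and a shell command to move; the robot and the scene stay as the last step left them, time stands still between calls to the robot, and variables do not carry over. Pictures are saved under pics/ and viewed, and the job is handed in when it is done.

```bash
ls; mkdir -p pics; cat > h.py <<'E'
from plant import *
import numpy as np, cv2
from scipy.spatial.transform import Rotation as Ro
def pose():
    s=get_state(); q=s["orientation"]; return np.array(s["eef_pos"]),Ro.from_quat([q[1],q[2],q[3],q[0]]),s
def cloud(c,T=None):
    z=c["range_z"].astype(float); h,w=z.shape
    u,v=np.meshgrid(np.arange(w),np.arange(h))
    K=np.array([[c["fx"],0,c["cx"]],[0,c["fy"],c["cy"]],[0,0,1.]])
    p=cv2.undistortPoints(np.stack([u,v],-1).reshape(-1,1,2).astype(np.float64),K,np.array([c["k1"],0,0,0,0.])).reshape(h,w,2)
    X=np.dstack([p[...,0]*z,p[...,1]*z,z])
    if T is None: return (X-np.array(c["t"]))@np.array(c["R"])
    return X@T[:3,:3].T+T[:3,3]
def cam(name):
    p,R,s=pose(); c=read_camera(name)
    if name=="wrist":
        W=np.eye(4);W[:3,:3]=R.as_matrix();W[:3,3]=p
        c["T"]=W@np.array(c["tool_from_camera"]); P=cloud(c,c["T"])
    else: P=cloud(c)
    P[c["range_z"]==0]=np.nan
    return c,P
def save(n,img,s=1.5): cv2.imwrite("pics/"+n,cv2.resize(img[...,::-1],None,fx=s,fy=s,interpolation=cv2.INTER_CUBIC))
E
python3 - <<'E'
from h import *
for n in ["scene","side","wrist"]:
    c,P=cam(n); save(n+"0.png",c["img"]); np.savez(n+"0.npz",img=c["img"],P=P)
p,R,s=pose(); print(p,R.as_matrix().round(3),s["clock"],s["grip_width"],s["force"])
E
```

```text
pics
[205.84745397 589.94764908 214.21929797] [[-0.944  0.33  -0.   ]
 [ 0.33   0.944 -0.001]
 [ 0.    -0.001 -1.   ]] 0.15 95.14216216553929 [0.24405029 0.43906345 0.44024733]
```

View pics/scene0.png

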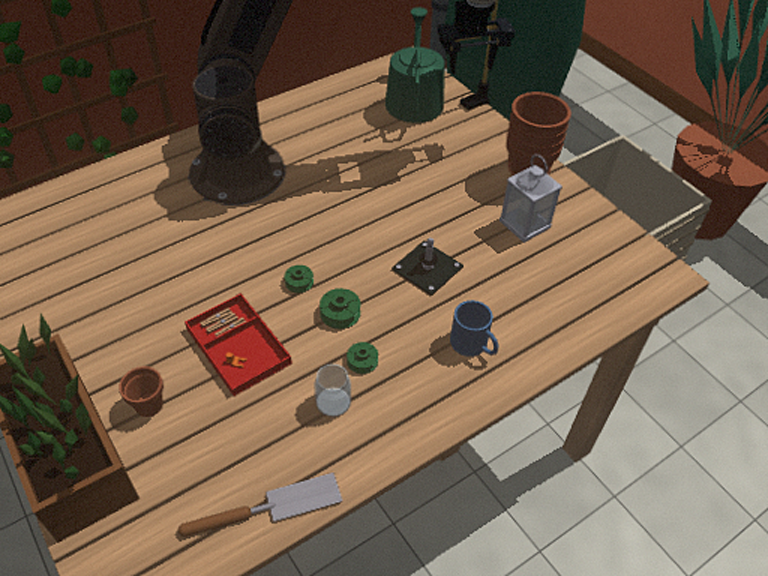

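View pics/side0.png

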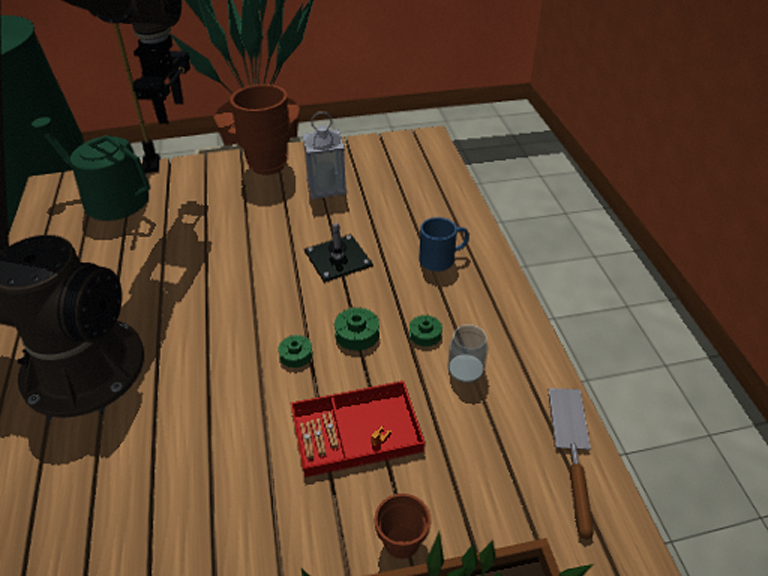

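View pics/wrist0.png

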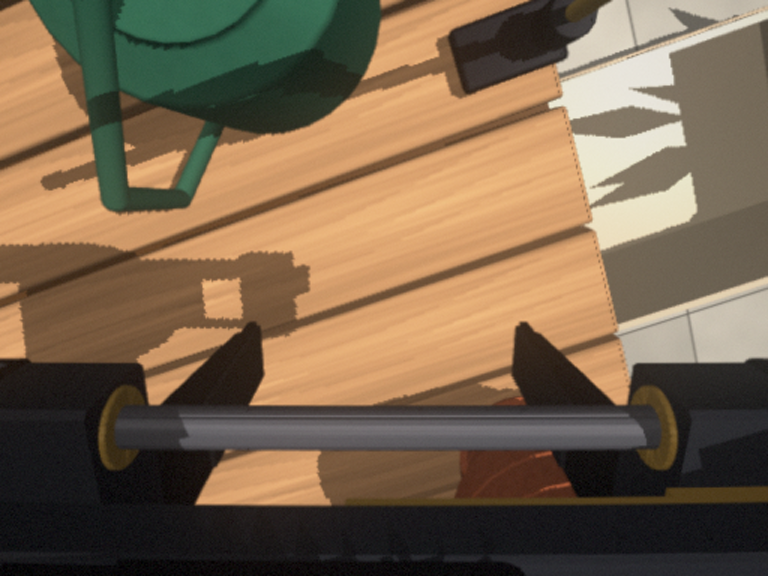

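The scene view shows three green reels at (298,278), (340,308) and (362,356). The middle one looks largest. The stand is at (428,266), the tray at (238,343) and the orange clip at (234,360). Next I measure them and crop in close.

```bash
python3 - <<'E'
from h import *
for n in ["scene","side"]:
    d=np.load(n+"0.npz"); img=d["img"];P=d["P"]; hsv=cv2.cvtColor(img,cv2.COLOR_RGB2HSV)
    H,S,V=hsv[...,0].astype(int),hsv[...,1],hsv[...,2]
    ok=np.isfinite(P[...,2])&(P[...,2]>2)&(P[...,2]<260)&(np.hypot(P[...,0],P[...,1])>250)&(P[...,0]>0)
    masks={"green":ok&(H>60)&(H<95)&(S>80),"orange":ok&(H>7)&(H<22)&(S>190)&(P[...,2]<45),"red":ok&((H<5)|(H>175))&(S>180),"blue":ok&(H>100)&(H<125)&(S>70)}
    print(n)
    for k,m in masks.items():
        nn,l,st,ce=cv2.connectedComponentsWithStats(m.astype(np.uint8))
        for i in range(1,nn):
            if st[i,4]<25: continue
            Q=P[l==i]; lo,hi=np.percentile(Q,2,0),np.percentile(Q,98,0)
            print(k,(ce[i]*1.5).round(),st[i,4],"lo",lo.round(),"hi",hi.round(),"mid",((lo+hi)/2).round())
    # stand: points
    for uv in ([(428,266),(428,243)] if n=="scene" else [(338,258),(338,228)]):
        print(uv,P[int(uv[1]/1.5),int(uv[0]/1.5)])
d=np.load("scene0.npz");e=np.load("side0.npz")
a=cv2.resize(d["img"][140:270,110:330],None,fx=3.4,fy=3.4)
cv2.imwrite("pics/crop1.png",a[...,::-1])
a=cv2.resize(e["img"][140:320,180:330],None,fx=3.3,fy=3.3)
cv2.imwrite("pics/crop2.png",a[...,::-1])
E
```

```text
scene
green [718.  32.] 514 lo [ 251. 1480.    4.] hi [ 327. 1686.  181.] mid [ 289. 1583.   93.]
green [745.  11.] 118 lo [ 200. 1799.    8.] hi [ 252. 1837.   91.] mid [ 226. 1818.   50.]
green [755.  36.] 356 lo [ 234. 1545.    6.] hi [ 441. 1886.  168.] mid [ 337. 1716.   87.]
green [766.  57.] 31 lo [ 423. 1636.    4.] hi [ 451. 1672.   90.] mid [ 437. 1654.   47.]
green [421.  64.] 463 lo [  2. 491. 130.] hi [113. 624. 198.] mid [ 57. 558. 164.]
green [299. 275.] 111 lo [394. -80.   4.] hi [453. -25.  35.] mid [424. -53.  19.]
green [343. 303.] 245 lo [511. -53.   3.] hi [592.  17.  48.] mid [552. -18.  26.]
green [329. 313.] 39 lo [543. -67.  25.] hi [582. -46.  38.] mid [563. -57.  32.]
green [363. 355.] 195 lo [659. -82.   9.] hi [716. -23.  38.] mid [687. -53.  23.]
orange [233. 359.] 46 lo [ 531. -292.    3.] hi [ 563. -263.   29.] mid [ 547. -277.   16.]
red [239. 349.] 1085 lo [ 415. -324.    2.] hi [ 613. -186.   31.] mid [ 514. -255.   16.]
red [204. 313.] 26 lo [ 404. -315.   11.] hi [ 415. -245.   34.] mid [ 409. -280.   22.]
blue [472. 316.] 105 lo [730. 128.   6.] 
[... 687 characters left out ...]
[356. 328.] 662 lo [510. -66.   3.] hi [589.  12.  49.] mid [549. -27.  26.]
green [425. 330.] 338 lo [654. -84.   3.] hi [712. -28.  37.] mid [683. -56.  20.]
green [295. 350.] 354 lo [395. -85.   3.] hi [452. -30.  37.] mid [423. -57.  20.]
orange [379. 436.] 65 lo [ 530. -296.    7.] hi [ 565. -265.   30.] mid [ 547. -280.   19.]
red [360. 426.] 3234 lo [ 407. -327.    2.] hi [ 610. -185.   30.] mid [ 508. -256.   16.]
red [313. 438.] 31 lo [ 428. -282.    2.] hi [ 434. -231.   14.] mid [ 431. -256.    8.]
blue [438. 243.] 776 lo [727. 123.   7.] hi [831. 202.  94.] mid [779. 163.  51.]
(338, 258) [547.35303964 208.13716723   7.6712997 ]
(338, 228) [551.81819483 207.8217605   93.26731636]
```

View pics/crop1.png

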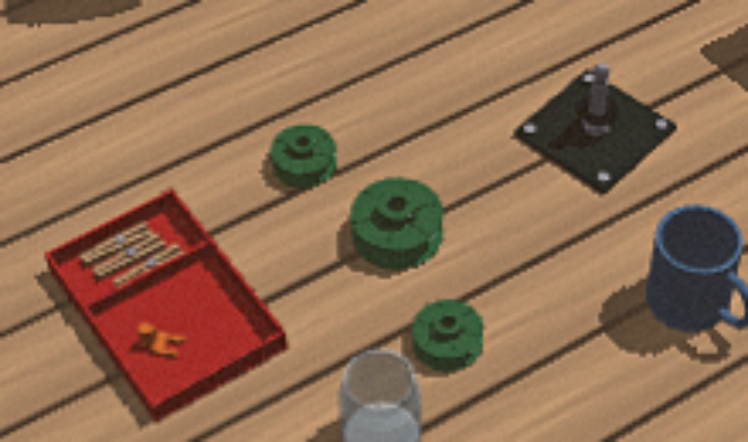

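View pics/crop2.png

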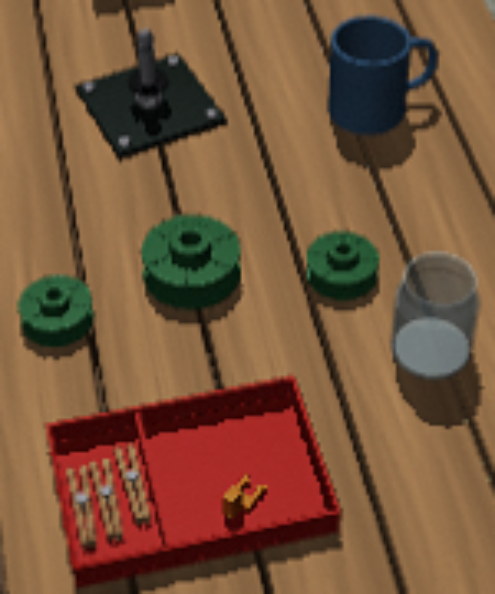

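The crop confirms that the middle reel, at (340,308), is the largest, about 90 mm across against 60 mm for the other two. Next are the neighbours and finer fits for the reel, the stand and the clip.

```bash
python3 - <<'E'
from h import *
for n in ["scene","side"]:
    d=np.load(n+"0.npz"); P=d["P"]; img=d["img"]
    def box(x0,x1,y0,y1,z0,z1): 
        m=(P[...,0]>x0)&(P[...,0]<x1)&(P[...,1]>y0)&(P[...,1]<y1)&(P[...,2]>z0)&(P[...,2]<z1); return P[m]
    for nm,b in dict(lantern=(500,800,300,600,120,230),axle=(500,600,170,250,45,110),boss=(500,600,-70,20,41,52),flange=(480,620,-90,40,24,39),jar=(700,850,-180,-40,60,100)).items():
        Q=box(*b); 
        if len(Q): print(n,nm,len(Q),np.percentile(Q,3,0).round(1),np.percentile(Q,97,0).round(1),Q.mean(0).round(1))
    Q=box(500,600,-70,20,41,52)
    # axle top pts
    Q=box(530,580,185,235,60,110); print("axle z sorted",np.sort(Q[:,2])[-8:].round(1))
    # plate: dark pts near z 8
    g=img.max(-1)
    m=(g<60)&(P[...,2]>3)&(P[...,2]<14)&(abs(P[...,0]-553)<110)&(abs(P[...,1]-209)<110)
    r=cv2.minAreaRect(P[m][:,:2].astype(np.float32)); print("plate",r)
E
```

```text
scene lantern 555 [524.  461.6 122.7] [607.8 546.6 198.4] [573.8 494.2 148.6]
scene axle 60 [543.5 207.9  46.3] [559.4 222.1  99. ] [553.5 213.9  76. ]
scene boss 68 [535.9 -42.   41.8] [571.1  -8.2  50.1] [553.7 -25.5  45.7]
scene flange 389 [512.4 -63.8  26.8] [592.   15.4  37.8] [554.7 -25.7  31.8]
scene jar 248 [ 709.7 -178.4   61.3] [ 774.6 -128.5   96.5] [ 745.7 -152.7   79.8]
axle z sorted [ 95.4  95.5  98.2  98.3  98.4  98.8  99.6 101.8]
plate ((551.6030883789062, 216.99642944335938), (119.7001953125, 125.675048828125), 14.69343090057373)
side lantern 472 [518.2 458.2 122.8] [604.  540.8 203.6] [560.4 486.5 149.5]
side axle 66 [540.4 207.3  48.8] [555.1 217.2 100.9] [547.9 212.2  75.9]
side boss 94 [532.7 -42.   41.7] [566.4  -5.6  50.4] [549.3 -25.3  46.4]
side flange 430 [510.2 -64.7  29.4] [589.2  15.3  37.8] [549.4 -28.6  33.6]
side jar 273 [ 703.8 -179.2   61.2] [ 768.9 -124.7   96.4] [ 736.5 -148.4   80.6]
axle z sorted [ 98.5  99.1  99.1  99.6 100.  100.9 101.6 102.3]
plate ((571.2522583007812, 220.1007537841797), (168.1402130126953, 125.7789077758789), 13.491854667663574)
```

```bash
python3 -m jog '[{"linear":[-46,-40,0],"twist":[0,0,8]},{"linear":[-92,-81,0],"twist":[0,0,17]},{"linear":[-138,-122,0],"twist":[0,0,26]},{"linear":[-184,-162,0],"twist":[0,0,35]},{"linear":[-230,-203,0],"twist":[0,0,44]},{"linear":[-276,-244,0],"twist":[0,0,53]},{"linear":[-322,-284,0],"twist":[0,0,62]},{"linear":[-368,-325,0],"twist":[0,0,70]}]' 1 30
cat >> h.py <<'E'
def to(target,yawx=None):
    "tool-frame shift/twist to world target; yawx: desired heading of tool x, deg"
    p,R,s=pose(); d=R.inv().apply(np.array(target)-p); print("t",s["clock"],"tcp",p.round(1),"F",np.round(s["force"],1),"w",round(s["grip_width"],1))
    x=R.as_matrix()[:,0]; h=np.degrees(np.arctan2(x[1],x[0]))
    print("shift",d.round(1),"headx",round(h,2), "twistz", None if yawx is None else round((h-yawx+180)%360-180,2), "tilt",R.as_matrix()[:2,2].round(4),"j6",round(s["joints"][5],2))
E
python3 -c "
from h import *
to([551,-26,215]); print(np.array(read_camera('wrist')['tool_from_camera']).round(3))"
```

```text
clock: 1.15
eef_pos: [447.0, 160.2, 214.7]
orientation: [0.0, 0.704, 0.71, 0.0]
force: [1.0, 1.0, -0.3]
grip_width: 95.3
t 1.15 tcp [447.  160.2 214.7] F [ 1.   1.  -0.3] w 95.3
shift [-187.   102.4   -0.3] headx 90.48 twistz None tilt [0.0002 0.0002] j6 0.2
[[-0.0000e+00 -9.6100e-01 -2.7500e-01  7.5990e+01]
 [ 1.0000e+00 -1.0000e-03  1.0000e-03  2.6900e-01]
 [-1.0000e-03 -2.7500e-01  9.6100e-01 -1.7056e+02]
 [ 0.0000e+00  0.0000e+00  0.0000e+00  1.0000e+00]]
```

```bash
python3 -m jog '[{"linear":[-50,28,0],"twist":[0,0,0]},{"linear":[-100,55,10],"twist":[0,0,0]},{"linear":[-150,82,30],"twist":[0,0,0]},{"linear":[-187,102,60],"twist":[0,0,0]},{"linear":[-187,102,85],"twist":[0,0,0]},{"linear":[-187,102,85],"twist":[0,0,0]},{"linear":[-187,102,85],"twist":[0,0,0]},{"linear":[-187,102,85],"twist":[0,0,0]}]'
python3 - <<'E'
from h import *
c,P=cam("wrist"); save("w1.png",c["img"]); np.savez("w1.npz",img=c["img"],P=P)
hsv=cv2.cvtColor(c["img"],cv2.COLOR_RGB2HSV);H,S=hsv[...,0],hsv[...,1]
g=(H>60)&(H<95)&(S>80)
for z0,z1 in [(41,52),(27,37)]:
    m=g&(P[...,2]>z0)&(P[...,2]<z1); Q=P[m]
    print(len(Q),np.percentile(Q,1,0).round(1),np.percentile(Q,99,0).round(1),cv2.minEnclosingCircle(Q[:,:2].astype(np.float32)), np.median(Q[:,2]))
to([551,-26,130])
E
```

```text
clock: 2.2
eef_pos: [551.1, -23.2, 130.8]
orientation: [0.001, 0.702, 0.712, 0.001]
force: [-0.2, 0.4, 0.6]
grip_width: 94.8
1234 [532.9 -43.7  42.7] [568.3  -7.7  48. ] ((550.6273193359375, -25.87726593017578), 19.016437530517578) 46.48363328691434
7078 [414.  -68.2  30.9] [694.7  16.2  35.3] ((554.51904296875, -55.28278350830078), 144.65524291992188) 32.7195630828605
t 2.25 tcp [551.1 -23.2 130.7] F [-0.3 -0.7 -0.6] w 94.8
shift [-2.8 -0.1  0.7] headx 90.8 twistz None tilt [ 0.0018 -0.0002] j6 -0.18
```

View pics/w1.png

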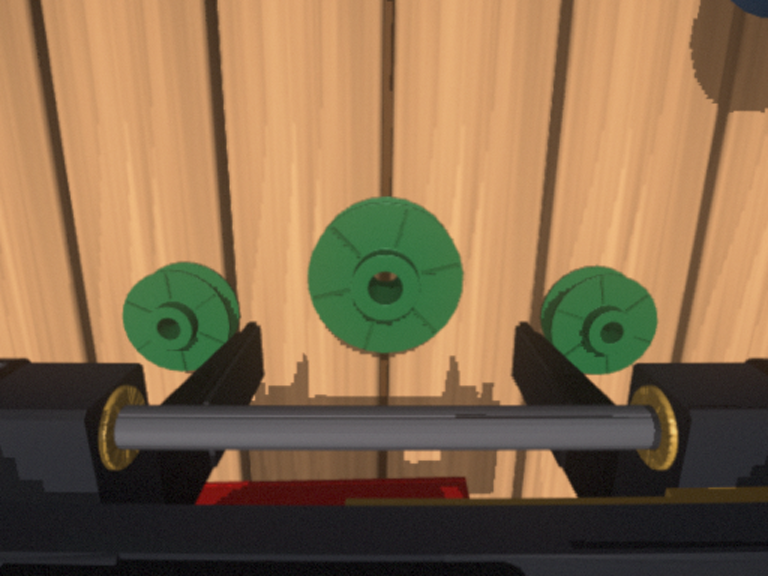

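The boss is centred in the view at (385,288), i.e. world (550.6, -25.9), with radius 19 mm. I descend and grip it.

```bash
python3 -m jog '[{"linear":[-2.6,-0.4,30],"twist":[0,0,0]},{"linear":[-2.6,-0.4,60],"twist":[0,0,0]},{"linear":[-2.6,-0.4,80],"twist":[0,0,0]},{"linear":[-2.6,-0.4,90],"twist":[0,0,0]},{"linear":[-2.6,-0.4,95],"twist":[0,0,0]},{"linear":[-2.6,-0.4,95],"twist":[0,0,0]},{"linear":[-2.6,-0.4,95],"twist":[0,0,0]},{"linear":[-2.6,-0.4,95],"twist":[0,0,0]}]'
```

```text
clock: 3.25
eef_pos: [550.6, -26.2, 35.1]
orientation: [0.0, 0.702, 0.712, 0.0]
force: [0.5, -0.0, 1.1]
grip_width: 95.0
```

```bash
python3 -m jog '[{"linear":[0,0,0],"twist":[0,0,0]},{"linear":[0,0,0],"twist":[0,0,0]},{"linear":[0,0,0],"twist":[0,0,0]},{"linear":[0,0,0],"twist":[0,0,0]},{"linear":[0,0,0],"twist":[0,0,0]},{"linear":[0,0,0],"twist":[0,0,0]},{"linear":[0,0,0],"twist":[0,0,0]},{"linear":[0,0,0],"twist":[0,0,0]}]' -1 30; python3 -c "
from h import *
to([551,-26,200])"
```

```text
clock: 4.25
eef_pos: [550.4, -26.2, 34.6]
orientation: [-0.0, 0.702, 0.712, 0.0]
force: [0.2, 0.2, -0.6]
grip_width: 36.9
t 4.25 tcp [550.4 -26.2  34.6] F [ 0.2  0.2 -0.6] w 36.9
shift [   0.2    0.6 -165.4] headx 90.76 twistz None tilt [-0.      0.0001] j6 -0.18
```

```bash
python3 -m jog '[{"linear":[0,0,-20],"twist":[0,0,0]},{"linear":[0,0,-60],"twist":[0,0,0]},{"linear":[30,0,-110],"twist":[0,0,0]},{"linear":[80,0,-145],"twist":[0,0,0]},{"linear":[130,0,-145],"twist":[0,0,0]},{"linear":[141,0,-145],"twist":[0,0,0]},{"linear":[141,0,-145],"twist":[0,0,0]},{"linear":[141,0,-145],"twist":[0,0,0]}]'
python3 - <<'E'
from h import *
c,P=cam("wrist"); save("w2.png",c["img"]); np.savez("w2.npz",img=c["img"],P=P); print(c["fx"],c["cx"],c["cy"],c["k1"])
m=(abs(P[...,0]-551)<25)&(abs(P[...,1]-213)<25)&(P[...,2]>55)&(P[...,2]<110)
Q=P[m]; print(len(Q),np.percentile(Q,2,0),np.percentile(Q,98,0))
v,u=np.nonzero(m); print("px*1.5",u.mean()*1.5,v.mean()*1.5)
T=Q[Q[:,2]>Q[:,2].max()-4]; print("top",len(T),T.mean(0),T.min(0),T.max(0))
to([551,213,180])
E
```

```text
clock: 5.25
eef_pos: [548.5, 113.8, 179.2]
orientation: [-0.0, 0.703, 0.712, -0.0]
force: [0.5, -0.0, -1.2]
grip_width: 37.2
325.3509856301413 258.1288729613143 184.78117329277464 -0.024406770476988773
436 [542.0246629  206.13974155  61.65764061] [556.10872495 220.67620878  99.9883223 ]
px*1.5 389.78669724770646 88.7408256880734
top 242 [548.85963722 213.82120593  98.31959321] [542.52293186 207.37689187  96.41868707] [554.98692745 219.82862866 100.41379252]
t 5.3 tcp [548.6 113.6 179.3] F [ 0.   0.1 -1. ] w 36.8
shift [99.3  3.6 -0.7] headx 90.69 twistz None tilt [-0.0005 -0.0001] j6 0.07
```

View pics/w2.png

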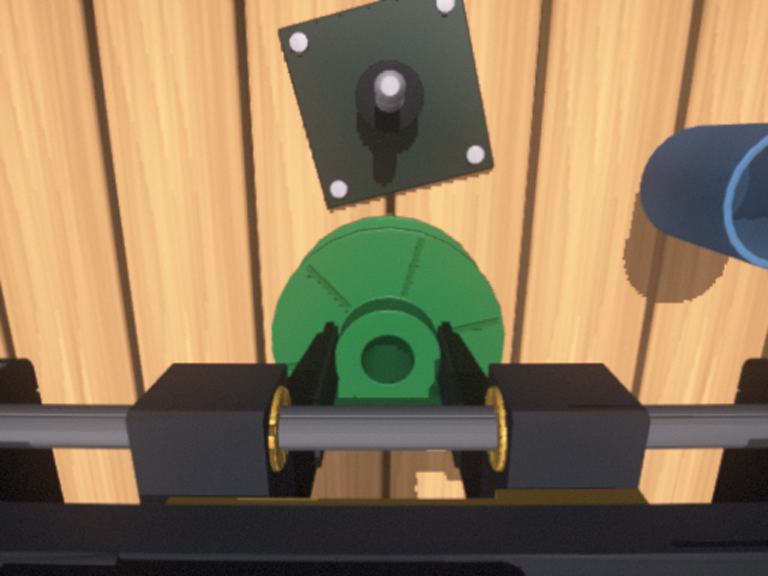

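```bash
python3 - <<'E'
from h import *
d=np.load("w2.npz"); img=d["img"];P=d["P"]
m=(abs(P[...,0]-549)<4)&(abs(P[...,1]-213.8)<4)&(P[...,2]>85); print("flat z",np.median(P[m][:,2]),P[m][:,2].std(),m.sum())
# rows of axle points: z-binned centers
m=(abs(P[...,0]-549)<15)&(abs(P[...,1]-213)<15)&(P[...,2]>88)
g=img.max(-1)
v,u=np.nonzero(m); print(u.min()*1.5,u.max()*1.5,v.min()*1.5,v.max()*1.5)
hi=m&(g>190); 
Q=P[hi]; print("bright",len(Q),Q.mean(0),Q.min(0),Q.max(0))
Q=P[m]; print("circ all",cv2.minEnclosingCircle(Q[:,:2].astype(np.float32)))
hsv=cv2.cvtColor(img,cv2.COLOR_RGB2HSV);gr=(hsv[...,0]>60)&(hsv[...,0]<95)&(hsv[...,1]>80)
b=gr&(P[...,2]>185)&(P[...,2]<198);Q=P[b]; print("boss",len(Q),np.percentile(Q,1,0),np.percentile(Q,99,0),np.median(Q[:,2]),cv2.minEnclosingCircle(Q[:,:2].astype(np.float32)))
f=gr&(P[...,2]>170)&(P[...,2]<183);Q=P[f]; print("flange",len(Q),np.percentile(Q,1,0),np.percentile(Q,99,0),np.median(Q[:,2]),cv2.minEnclosingCircle(Q[:,:2].astype(np.float32)))
a=cv2.resize(img[30:90,220:300],None,fx=8,fy=8); cv2.imwrite("pics/tip.png",a[...,::-1])
E
```

```text
flat z 98.92599563544466 0.6861871055837298 132
375.0 405.0 70.5 103.5
bright 124 [548.69721086 214.47815104  98.92277731] [544.7214015  209.93770915  96.84023617] [552.71950595 218.97419859 100.41379252]
circ all ((548.9706420898438, 214.01266479492188), 7.988062381744385)
boss 3118 [530.65199191  96.91665142 185.36320901] [567.35301296 132.63625019 193.19154292] 191.06676063069204 ((549.02587890625, 120.10269165039062), 25.931039810180664)
flange 8830 [506.98436555  88.93419746 173.9780012 ] [590.64771002 157.5454999  181.6791991 ] 177.21568697096384 ((548.8079223632812, 115.01109313964844), 44.237266540527344)
```

View pics/tip.png

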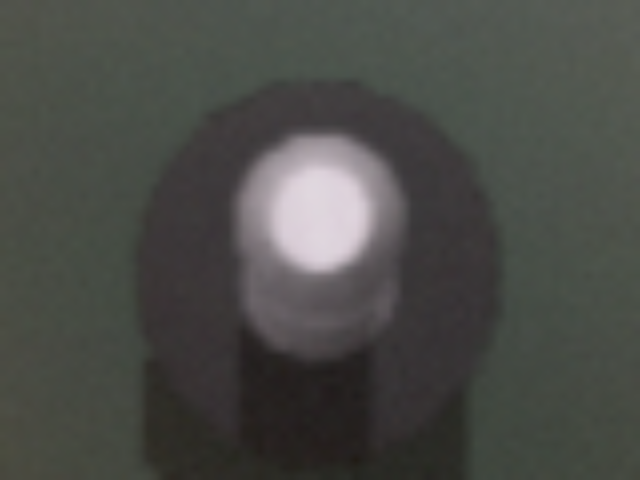

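The tip is at (390,85) with its flat at world (548.7, 214.4, 98.9). The reel hangs centred under the gripper, so I move over the axle and start down.

```bash
python3 -c "
from h import *
to([548.4,214.4,140])"
python3 -m jog '[{"linear":[40,0.5,0],"twist":[0,0,0]},{"linear":[80,1,0],"twist":[0,0,0]},{"linear":[100.8,1.1,0],"twist":[0,0,0]},{"linear":[100.8,1.1,20],"twist":[0,0,0]},{"linear":[100.8,1.1,40],"twist":[0,0,0]},{"linear":[100.8,1.1,40],"twist":[0,0,0]},{"linear":[100.8,1.1,40],"twist":[0,0,0]},{"linear":[100.8,1.1,40],"twist":[0,0,0]}]'
python3 - <<'E'
from h import *
to([548.4,214.4,70.5])
for n in ["scene","side"]:
    c,P=cam(n); u,v=(285,165) if n=="scene" else (225,155)
    cv2.imwrite("pics/%s3.png"%n,cv2.resize(c["img"][v-60:v+60,u-70:u+70],None,fx=5,fy=5)[...,::-1])
E
```

```text
t 5.3 tcp [548.6 113.6 179.3] F [ 0.   0.1 -1. ] w 36.8
shift [100.8   1.1  39.3] headx 90.69 twistz None tilt [-0.0005 -0.0001] j6 0.07
clock: 6.3
eef_pos: [548.7, 215.4, 140.5]
orientation: [0.0, 0.703, 0.712, 0.001]
force: [-0.4, -0.1, -0.8]
grip_width: 37.1
t 6.3 tcp [548.7 215.4 140.5] F [-0.4 -0.1 -0.8] w 37.1
shift [-1.  -0.4 70. ] headx 90.74 twistz None tilt [0.0013 0.0004] j6 0.25
```

View pics/side3.png

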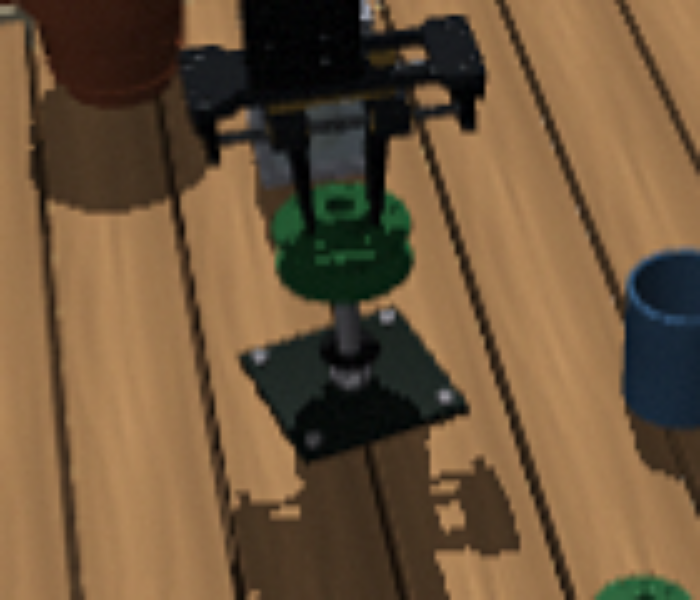

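View pics/scene3.png

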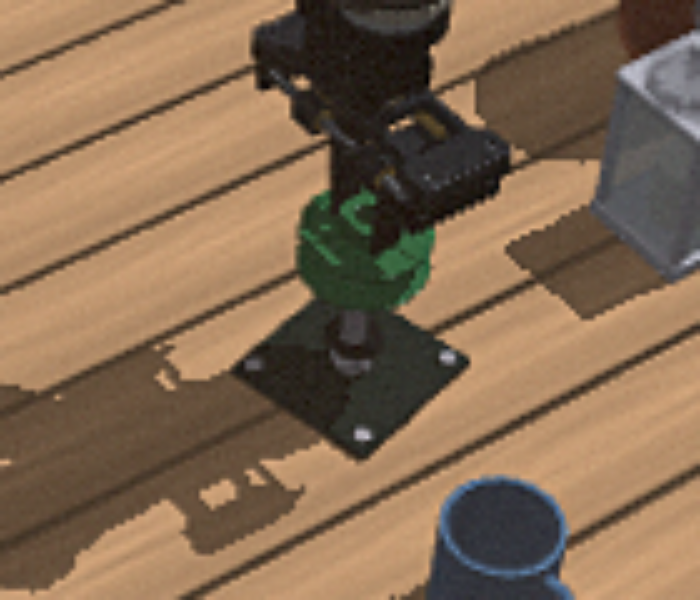

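Both views show the reel just above the axle and in line with it, at about (345,300) in the crops. Lowering.

```bash
python3 -m jog '[{"linear":[-0.7,-0.2,5],"twist":[0,0,0]},{"linear":[-0.7,-0.2,10],"twist":[0,0,0]},{"linear":[-0.7,-0.2,15],"twist":[0,0,0]},{"linear":[-0.7,-0.2,20],"twist":[0,0,0]},{"linear":[-0.7,-0.2,25],"twist":[0,0,0]},{"linear":[-0.7,-0.2,30],"twist":[0,0,0]},{"linear":[-0.7,-0.2,30],"twist":[0,0,0]},{"linear":[-0.7,-0.2,30],"twist":[0,0,0]}]'
```

```text
clock: 7.4
eef_pos: [548.2, 214.9, 109.7]
orientation: [0.0, 0.702, 0.712, 0.0]
force: [0.5, 0.1, -0.4]
grip_width: 37.1
```

No contact force. Continuing to the disc.

```bash
python3 -m jog '[{"linear":[0,0,8],"twist":[0,0,0]},{"linear":[0,0,16],"twist":[0,0,0]},{"linear":[0,0,24],"twist":[0,0,0]},{"linear":[0,0,30],"twist":[0,0,0]},{"linear":[0,0,34],"twist":[0,0,0]},{"linear":[0,0,37],"twist":[0,0,0]},{"linear":[0,0,38],"twist":[0,0,0]},{"linear":[0,0,38],"twist":[0,0,0]}]'
```

```text
clock: 8.4
eef_pos: [548.1, 214.9, 71.7]
orientation: [0.0, 0.702, 0.712, 0.0]
force: [0.4, 0.1, -1.6]
grip_width: 37.0
```

```bash
python3 -m jog '[{"linear":[0,0,1],"twist":[0,0,0]},{"linear":[0,0,1],"twist":[0,0,0]},{"linear":[0,0,1],"twist":[0,0,0]},{"linear":[0,0,1],"twist":[0,0,0]},{"linear":[0,0,1],"twist":[0,0,0]},{"linear":[0,0,-10],"twist":[0,0,0]},{"linear":[0,0,-40],"twist":[0,0,0]},{"linear":[-20,0,-90],"twist":[0,0,0]}]' 1
python3 -c "
from h import *
to([547,-280,180])"
```

```text
clock: 9.4
eef_pos: [547.7, 195.2, 162.2]
orientation: [-0.001, 0.702, 0.712, -0.001]
force: [0.6, -0.6, 1.1]
grip_width: 94.8
t 9.4 tcp [547.7 195.2 162.2] F [ 0.6 -0.6  1.1] w 94.8
shift [-475.2   -7.7  -17.6] headx 90.84 twistz None tilt [-0.0021 -0.0003] j6 0.21
```

```bash
python3 -m jog '[{"linear":[-30,0,-10],"twist":[0,0,0]},{"linear":[-85,-1,-15],"twist":[0,0,0]},{"linear":[-145,-2,-15],"twist":[0,0,0]},{"linear":[-205,-3,-15],"twist":[0,0,0]},{"linear":[-265,-4,-15],"twist":[0,0,0]},{"linear":[-325,-5,-15],"twist":[0,0,0]},{"linear":[-385,-6,-15],"twist":[0,0,0]},{"linear":[-440,-7,-15],"twist":[0,0,0]}]'
python3 - <<'E'
from h import *
c,P=cam("wrist"); save("w4.png",c["img"]); np.savez("w4.npz",img=c["img"],P=P)
to([547,-280,170])
c,P=cam("side"); save("side4.png",c["img"])
E
```

```text
clock: 10.4
eef_pos: [547.0, -247.4, 177.5]
orientation: [0.0, 0.703, 0.712, 0.0]
force: [0.3, -0.3, 0.3]
grip_width: 95.2
t 10.45 tcp [ 547.  -253.   177.4] F [-2.5 -3.3  0. ] w 94.9
shift [-27.   -0.3   7.5] headx 90.59 twistz None tilt [ 0.0017 -0.0025] j6 -0.55
```

View pics/w4.png

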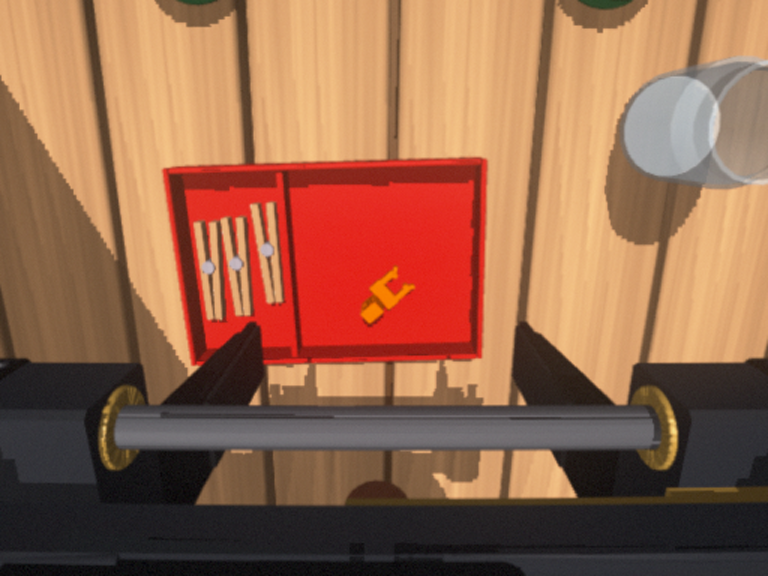

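View pics/side4.png

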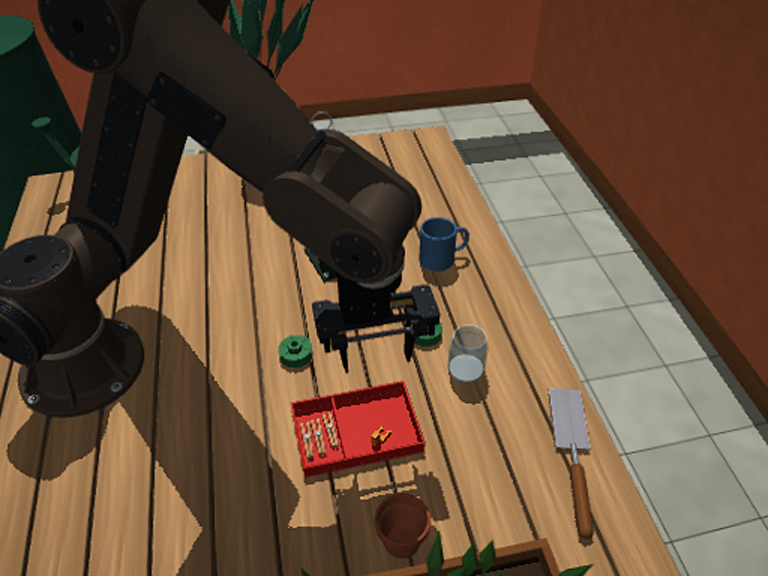

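The wrist view shows the clip at (390,295), tab at (371,313), mouth to the upper right. Now fit its heading.

```bash
python3 - <<'E'
from h import *
c,P=cam("wrist"); img=c["img"]; hsv=cv2.cvtColor(img,cv2.COLOR_RGB2HSV);H,S=hsv[...,0].astype(int),hsv[...,1]
m=(H>=8)&(H<25)&(S>180)&(P[...,2]<45)&(abs(P[...,0]-547)<60)&(abs(P[...,1]+278)<60)
hi=m&(P[...,2]>22); lo=m&(P[...,2]<16)&(P[...,2]>5)
for n,k in (("tab",hi),("body",lo)):
    Q=P[k]; r=cv2.minAreaRect(Q[:,:2].astype(np.float32)); print(n,len(Q),Q.mean(0).round(1),r)
v,u=np.nonzero(m); a=cv2.resize(img[v.min()-12:v.max()+12,u.min()-12:u.max()+12],None,fx=8,fy=8); cv2.imwrite("pics/clip.png",a[...,::-1])
to([547,-280,100],42)
E
```

```text
tab 147 [ 537.6 -287.4   27.7] ((537.81591796875, -288.3226623535156), (13.544100761413574, 10.812139511108398), 43.374088287353516)
body 361 [ 548.5 -277.8   10.2] ((544.0825805664062, -282.6783142089844), (46.11111831665039, 22.61589241027832), 41.5211181640625)
t 10.55 tcp [ 546.8 -247.5  177. ] F [ 0.5  0.8 -0.4] w 95.0
shift [-32.5  -0.2  77. ] headx 90.56 twistz 48.56 tilt [ 0.0005 -0.0002] j6 -0.54
```

View pics/clip.png

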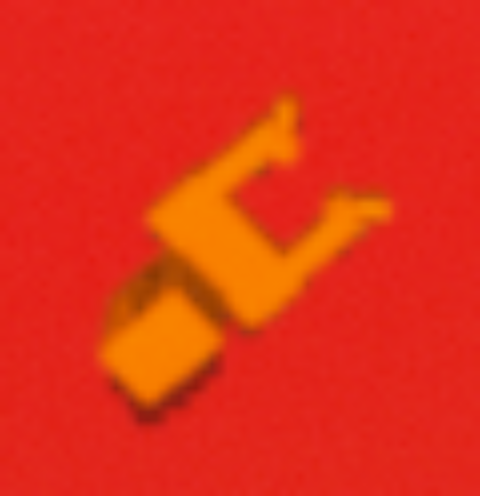

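The clip's tab is centred at (537.8, -288.0) and its heading is 42°. I turn to that heading, narrow the fingers to clear the tray walls, and come down to 60 mm.

```bash
python3 -m jog '[{"linear":[-10,-3,10],"twist":[0,0,9]},{"linear":[-25,-6,30],"twist":[0,0,18]},{"linear":[-40.4,-9.4,55],"twist":[0,0,27]},{"linear":[-40.4,-9.4,80],"twist":[0,0,36]},{"linear":[-40.4,-9.4,105],"twist":[0,0,45]},{"linear":[-40.4,-9.4,117],"twist":[0,0,48.5]},{"linear":[-40.4,-9.4,117],"twist":[0,0,48.5]},{"linear":[-40.4,-9.4,117],"twist":[0,0,48.5]}]' -0.45 30
python3 - <<'E'
from h import *
c,P=cam("wrist"); save("w5.png",c["img"]); img=c["img"]
hsv=cv2.cvtColor(img,cv2.COLOR_RGB2HSV);H,S=hsv[...,0].astype(int),hsv[...,1]
m=(H>=8)&(H<25)&(S>180)&(P[...,2]<45)&(abs(P[...,0]-547)<60)&(abs(P[...,1]+278)<60)
for k in (m&(P[...,2]>22),m&(P[...,2]<16)&(P[...,2]>5)):
    Q=P[k]
    if len(Q): print(len(Q),Q.mean(0).round(1),cv2.minAreaRect(Q[:,:2].astype(np.float32)))
to([537.8,-288,11],42)
E
```

```text
clock: 11.55
eef_pos: [538.8, -285.3, 60.5]
orientation: [0.0, 0.932, 0.362, 0.0]
force: [0.0, -0.2, 0.6]
grip_width: 26.9
345 [ 538.1 -288.2   28. ] ((537.57763671875, -288.7057800292969), (14.427115440368652, 10.128158569335938), 42.28006362915039)
775 [ 549.3 -277.6   10.3] ((550.5079956054688, -276.40802001953125), (28.04506492614746, 21.462928771972656), 42.579803466796875)
t 11.6 tcp [ 538.8 -285.4   60.6] F [-0.8  0.3 -0.1] w 26.8
shift [-2.5  1.2 49.6] headx 42.36 twistz 0.36 tilt [ 0.001  -0.0005] j6 0.24
```

View pics/w5.png

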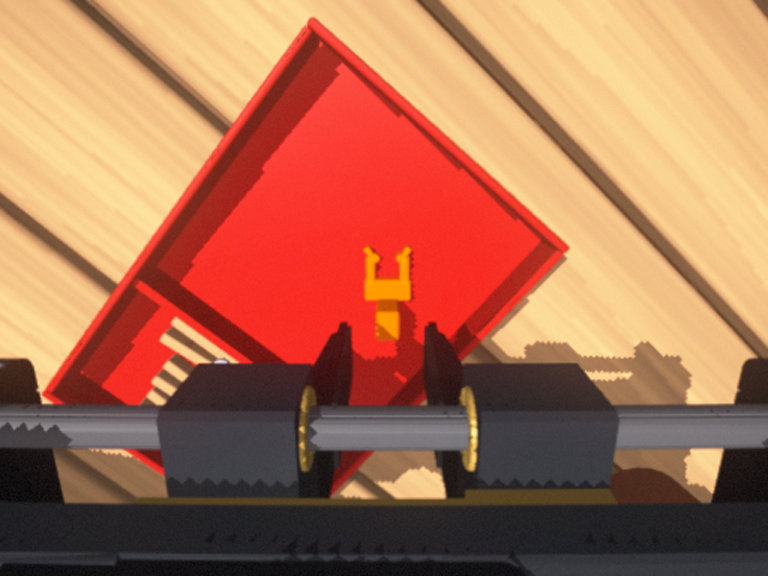

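The clip sits upright in the view at (388,290), with the tab between the fingers. Descending onto it.

```bash
python3 -m jog '[{"linear":[-2.8,1.5,12],"twist":[0,0,0]},{"linear":[-2.8,1.5,24],"twist":[0,0,0]},{"linear":[-2.8,1.5,34],"twist":[0,0,0]},{"linear":[-2.8,1.5,42],"twist":[0,0,0]},{"linear":[-2.8,1.5,47],"twist":[0,0,0]},{"linear":[-2.8,1.5,49.4],"twist":[0,0,0]},{"linear":[-2.8,1.5,49.4],"twist":[0,0,0]},{"linear":[-2.8,1.5,49.4],"twist":[0,0,0]}]'
```

```text
clock: 12.6
eef_pos: [537.4, -288.7, 10.5]
orientation: [0.0, 0.933, 0.361, 0.0]
force: [0.0, -0.4, 0.2]
grip_width: 26.1
```

```bash
python3 -m jog '[{"linear":[0,0,0],"twist":[0,0,0]},{"linear":[0,0,0],"twist":[0,0,0]},{"linear":[0,0,0],"twist":[0,0,0]},{"linear":[0,0,0],"twist":[0,0,0]},{"linear":[0,0,0],"twist":[0,0,0]},{"linear":[0,0,-5],"twist":[0,0,0]},{"linear":[0,0,-30],"twist":[0,0,0]},{"linear":[0,0,-70],"twist":[0,0,0]}]' -1 30
python3 -c "
from h import *
to([520,180,160],42)"
```

```text
clock: 13.6
eef_pos: [536.7, -288.4, 80.1]
orientation: [-0.001, 0.933, 0.36, -0.001]
force: [0.5, -0.2, -0.6]
grip_width: 9.4
t 13.6 tcp [ 536.7 -288.4   80.1] F [ 0.5 -0.2 -0.6] w 9.4
shift [ 302.6 -358.1  -79.2] headx 42.26 twistz 0.26 tilt [-0.0021  0.0015] j6 0.23
```

Gripped: opening 9.4 mm, underside about 6.5 mm below the TCP. Heading to the stand, high up.

```bash
python3 -m jog '[{"linear":[20,-25,-45],"twist":[0,0,0]},{"linear":[55,-70,-85],"twist":[0,0,0]},{"linear":[93,-118,-85],"twist":[0,0,0]},{"linear":[131,-166,-85],"twist":[0,0,0]},{"linear":[169,-214,-85],"twist":[0,0,0]},{"linear":[207,-262,-85],"twist":[0,0,0]},{"linear":[245,-310,-85],"twist":[0,0,0]},{"linear":[280,-355,-85],"twist":[0,0,0]}]'
python3 -m jog '[{"linear":[7,-9,0],"twist":[0,0,0]},{"linear":[7,-9,0],"twist":[0,0,0]},{"linear":[7,-9,0],"twist":[0,0,0]},{"linear":[7,-9,0],"twist":[0,0,0]},{"linear":[7,-9,0],"twist":[0,0,0]},{"linear":[7,-9,0],"twist":[0,0,0]},{"linear":[7,-9,0],"twist":[0,0,0]},{"linear":[7,-9,0],"twist":[0,0,0]}]'
python3 - <<'E'
from h import *
to([504.3,174,165],42)
c,P=cam("wrist"); save("w6.png",c["img"]); np.savez("w6.npz",img=c["img"],P=P,T=c["T"])
E
```

```text
clock: 14.6
eef_pos: [505.3, 164.4, 165.6]
orientation: [0.0, 0.933, 0.361, 0.0]
force: [0.6, 0.7, 0.3]
grip_width: 10.1
clock: 15.6
eef_pos: [504.9, 173.7, 165.2]
orientation: [-0.0, 0.933, 0.36, 0.0]
force: [-1.2, 0.6, -0.4]
grip_width: 9.7
t 15.6 tcp [504.9 173.7 165.2] F [-1.2  0.6 -0.4] w 9.7
shift [-0.2 -0.6  0.2] headx 42.26 twistz 0.26 tilt [0.     0.0001] j6 1.04
```

View pics/w6.png

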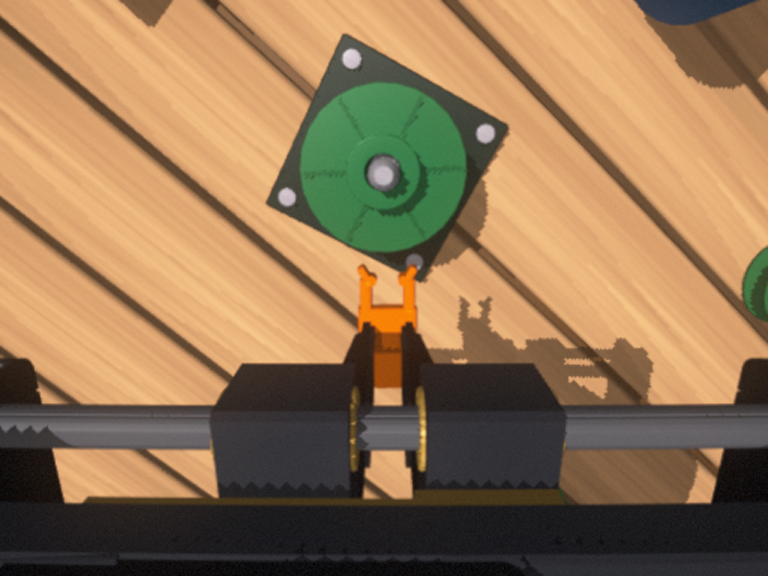

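The reel sits on the axle, tip at (383,173), and the clip hangs level at (388,300). Measuring both in the tool frame.

```bash
python3 - <<'E'
from h import *
d=np.load("w6.npz"); img=d["img"];P=d["P"]
p,R,s=pose(); tf=lambda Q:(Q-p)@R.as_matrix()
g=img.min(-1)
m=(np.hypot(P[...,0]-549,P[...,1]-214)<9)&(P[...,2]>88)
b=m&(g>140); Q=P[b]; print("tip world",len(Q),Q.mean(0),np.median(Q[:,2]),"tool",tf(Q).mean(0), "circ",cv2.minEnclosingCircle(Q[:,:2].astype(np.float32)))
Q=P[m]; print("upper axle circ",cv2.minEnclosingCircle(Q[:,:2].astype(np.float32)))
hsv=cv2.cvtColor(img,cv2.COLOR_RGB2HSV);H,S=hsv[...,0].astype(int),hsv[...,1]
gr=(H>60)&(H<95)&(S>80)&(np.hypot(P[...,0]-549,P[...,1]-214)<60)
for z0,z1 in((78,90),(63,74)):
    Q=P[gr&(P[...,2]>z0)&(P[...,2]<z1)]; print("reel",np.median(Q[:,2]),cv2.minEnclosingCircle(Q[:,:2].astype(np.float32)))
o=(H>=6)&(H<25)&(S>180)&(P[...,2]>130)
X=tf(P); Q=X[o]; 
for x0,x1 in((3,8),(9,14),(14,20),(20,27),(27,34)):
    q=Q[(Q[:,0]>x0)&(Q[:,0]<x1)]
    if len(q): print(x0,len(q),"y",np.percentile(q[:,1],[2,98]).round(1),"z",np.percentile(q[:,2],[10,50,90]).round(1))
print("xmax",np.percentile(Q[:,0],99))
E
```

```text
tip world 170 [548.63151129 215.32450231  98.4669586 ] 98.64416748582113 tool [60.33284882 -1.3729602  66.79278253] circ ((548.7671508789062, 215.20838928222656), 5.588711261749268)
upper axle circ ((549.18603515625, 214.2150115966797), 7.894786357879639)
reel 82.40691725166141 ((549.1663818359375, 214.8372344970703), 19.02263641357422)
reel 68.52478659086 ((549.0134887695312, 214.8466033935547), 44.698787689208984)
3 429 y [-9.4  6.4] z [-18.4 -14.2  -0.9]
9 323 y [-9.3 11.7] z [-2.2 -0.2  0.7]
14 317 y [-9.1 11.9] z [-0.9  0.   1.6]
20 214 y [-8.6 17.5] z [-1.  -0.2  0.6]
27 161 y [-9.  11.5] z [-0.7  0.2  1.7]
xmax 31.30417140280867
```

```bash
python3 - <<'E'
from h import *
img=np.load("w6.npz")["img"]
cv2.imwrite("pics/w6c.png",cv2.resize(img[85:235,205:310],None,fx=4,fy=4,interpolation=cv2.INTER_CUBIC)[...,::-1])
E
```

```text
(no output)
```

View pics/w6c.png

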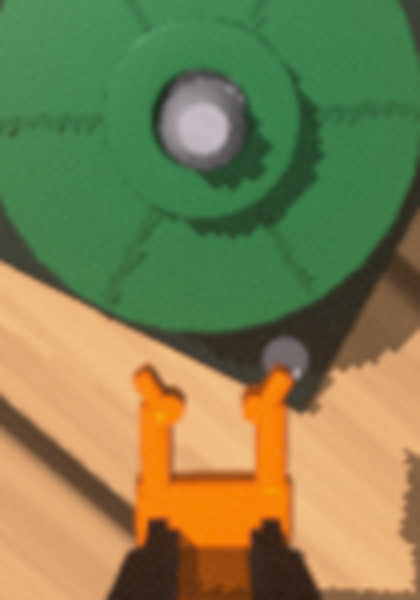

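Relative to the clip, the axle lies at tool x ≈ 60.6 (clip origin at 22) and y ≈ -2. To get the height, I'll touch the axle tip lightly with the underside of the clip's bridge.

```bash
python3 -m jog '[{"linear":[20,-1,0],"twist":[0,0,0]},{"linear":[47.6,-2,5],"twist":[0,0,0]},{"linear":[47.6,-2,20],"twist":[0,0,0]},{"linear":[47.6,-2,40],"twist":[0,0,0]},{"linear":[47.6,-2,52],"twist":[0,0,0]},{"linear":[47.6,-2,56],"twist":[0,0,0]},{"linear":[47.6,-2,56],"twist":[0,0,0]},{"linear":[47.6,-2,56],"twist":[0,0,0]}]'
python3 -c "
from h import *
to([504.3,174,105],42)"
python3 -m jog '[{"linear":[0,0,0.5],"twist":[0,0,0]},{"linear":[0,0,1],"twist":[0,0,0]},{"linear":[0,0,1.5],"twist":[0,0,0]},{"linear":[0,0,2],"twist":[0,0,0]},{"linear":[0,0,2.5],"twist":[0,0,0]},{"linear":[0,0,2.5],"twist":[0,0,0]},{"linear":[0,0,2.5],"twist":[0,0,0]},{"linear":[0,0,2.5],"twist":[0,0,0]}]'
python3 -c "
from h import *
to([504.3,174,105],42)"
```

```text
clock: 16.65
eef_pos: [539.0, 207.2, 109.8]
orientation: [0.0, 0.933, 0.36, 0.0]
force: [0.9, -0.2, -0.4]
grip_width: 9.6
t 16.65 tcp [539.  207.2 109.8] F [ 0.9 -0.2 -0.4] w 9.6
shift [-48.    1.2   4.7] headx 42.26 twistz 0.26 tilt [0.0009 0.0003] j6 1.09
clock: 17.65
eef_pos: [538.8, 207.2, 106.8]
orientation: [-0.0, 0.933, 0.361, 0.0]
force: [-0.0, 0.1, 0.8]
grip_width: 9.7
t 17.65 tcp [538.8 207.2 106.8] F [-0.   0.1  0.8] w 9.7
shift [-47.9   1.4   1.8] headx 42.26 twistz 0.26 tilt [0.0001 0.0001] j6 1.09
```

```bash
python3 -m jog '[{"linear":[0,0,0.5],"twist":[0,0,0]},{"linear":[0,0,1],"twist":[0,0,0]},{"linear":[0,0,1],"twist":[0,0,0]},{"linear":[0,0,1],"twist":[0,0,0]},{"linear":[0,0,1],"twist":[0,0,0]},{"linear":[0,0,1],"twist":[0,0,0]},{"linear":[0,0,1],"twist":[0,0,0]},{"linear":[0,0,1],"twist":[0,0,0]}]'
python3 -m jog '[{"linear":[0,0,0.4],"twist":[0,0,0]},{"linear":[0,0,0.8],"twist":[0,0,0]},{"linear":[0,0,0.8],"twist":[0,0,0]},{"linear":[0,0,0.8],"twist":[0,0,0]},{"linear":[0,0,0.8],"twist":[0,0,0]},{"linear":[0,0,0.8],"twist":[0,0,0]},{"linear":[0,0,0.8],"twist":[0,0,0]},{"linear":[0,0,0.8],"twist":[0,0,0]}]'
```

```text
clock: 18.65
eef_pos: [538.8, 207.2, 105.7]
orientation: [-0.0, 0.933, 0.361, 0.0]
force: [0.1, -1.2, 0.5]
grip_width: 9.6
clock: 19.65
eef_pos: [538.8, 207.2, 105.0]
orientation: [-0.0, 0.933, 0.361, 0.0]
force: [0.4, -0.5, -0.4]
grip_width: 10.0
```

```bash
python3 -m jog '[{"linear":[0,0,0.4],"twist":[0,0,0]},{"linear":[0,0,0.7],"twist":[0,0,0]},{"linear":[0,0,0.7],"twist":[0,0,0]},{"linear":[0,0,0.7],"twist":[0,0,0]},{"linear":[0,0,0.7],"twist":[0,0,0]},{"linear":[0,0,0.7],"twist":[0,0,0]},{"linear":[0,0,0.7],"twist":[0,0,0]},{"linear":[0,0,0.7],"twist":[0,0,0]}]'
```

```text
clock: 20.65
eef_pos: [539.0, 207.3, 104.7]
orientation: [0.0, 0.933, 0.361, 0.0]
force: [-1.2, -0.1, 4.7]
grip_width: 10.2
```

Contact at TCP z ≈ 104.7 with 4.7 N, so the tip is at about 98.2, agreeing with the camera. Mid-groove is then TCP z ≈ 83. Lift, back off to 16 mm short, and come down just above the boss.

```bash
python3 -m jog '[{"linear":[0,0,-3],"twist":[0,0,0]},{"linear":[0,0,-6],"twist":[0,0,0]},{"linear":[-12,0,-6],"twist":[0,0,0]},{"linear":[-25,0,-6],"twist":[0,0,0]},{"linear":[-25,0,-6],"twist":[0,0,0]},{"linear":[-25,0,4],"twist":[0,0,0]},{"linear":[-25,0,13],"twist":[0,0,0]},{"linear":[-25,0,13],"twist":[0,0,0]}]'
python3 - <<'E'
from h import *
c,P=cam("wrist"); save("w7.png",c["img"]); np.savez("w7.npz",img=c["img"],P=P)
cv2.imwrite("pics/w7c.png",cv2.resize(c["img"][100:250,205:310],None,fx=4,fy=4,interpolation=cv2.INTER_CUBIC)[...,::-1])
to([548.4,215.9,105],42)
c,P=cam("side"); cv2.imwrite("pics/side7.png",cv2.resize(c["img"][105:185,175:275],None,fx=7,fy=7)[...,::-1])
E
```

```text
clock: 21.65
eef_pos: [519.9, 190.4, 90.1]
orientation: [-0.0, 0.933, 0.361, -0.001]
force: [0.3, -0.4, -0.2]
grip_width: 9.9
t 21.7 tcp [520.2 190.4  90.6] F [ 0.4 -1.  -0.5] w 9.9
shift [ 38.    0.1 -14.5] headx 42.27 twistz 0.27 tilt [-0.001  -0.0002] j6 1.06
```

View pics/w7c.png

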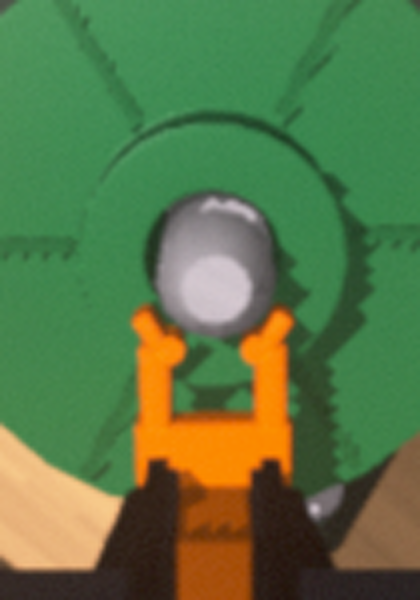

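View pics/side7.png

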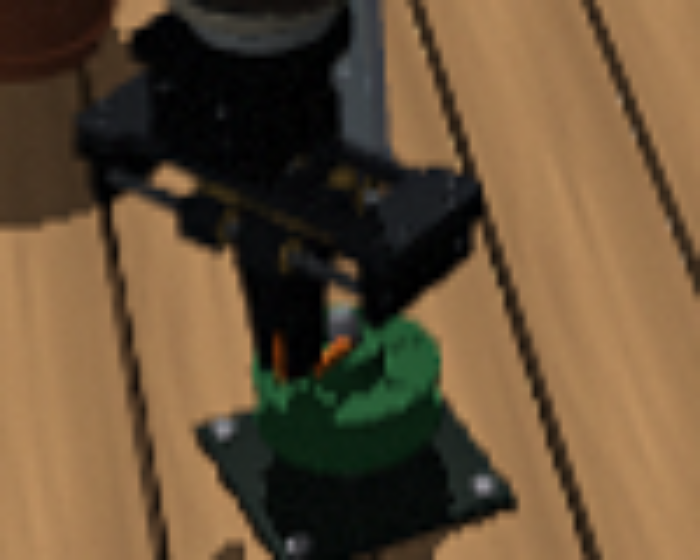

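The clip and axle line up laterally in the crop (216 against 215), with the jaws just short of the axle. Pressing the reel down by 9 mm of TCP travel.

```bash
python3 -m jog '[{"linear":[0,0,2],"twist":[0,0,0]},{"linear":[0,0,4],"twist":[0,0,0]},{"linear":[0,0,6],"twist":[0,0,0]},{"linear":[0,0,8],"twist":[0,0,0]},{"linear":[0,0,9],"twist":[0,0,0]},{"linear":[0,0,9],"twist":[0,0,0]},{"linear":[0,0,9],"twist":[0,0,0]},{"linear":[0,0,9],"twist":[0,0,0]}]'
python3 - <<'E'
from h import *
c,P=cam("wrist"); np.savez("w8.npz",img=c["img"],P=P)
cv2.imwrite("pics/w8c.png",cv2.resize(c["img"][100:250,205:310],None,fx=4,fy=4,interpolation=cv2.INTER_CUBIC)[...,::-1])
to([548.4,215.9,105],42)
p,R,s=pose(); tf=lambda Q:(Q-p)@R.as_matrix()
img=c["img"];hsv=cv2.cvtColor(img,cv2.COLOR_RGB2HSV);H,S=hsv[...,0].astype(int),hsv[...,1]
o=(H>=6)&(H<25)&(S>180)&(P[...,2]>60); Q=tf(P)[o]; Q=Q[abs(Q[:,1]-.8)<13]
for x0,x1 in((11,15),(15,19),(19,24),(24,28),(28,33)):
    q=Q[(Q[:,0]>x0)&(Q[:,0]<x1)]
    if len(q): print(x0,len(q),"z",np.percentile(q[:,2],[10,25,50]).round(2))
gr=(H>60)&(H<95)&(S>80)&(np.hypot(P[...,0]-549,P[...,1]-215)<18)
X=tf(P)[gr]; A=np.c_[X[:,0]-38,X[:,1],np.ones(len(X))]; k=X[:,2]<15
print("boss plane tool",np.linalg.lstsq(A[k],X[k,2],rcond=None)[0],k.sum())
E
```

```text
clock: 22.75
eef_pos: [520.4, 190.4, 82.3]
orientation: [-0.0, 0.933, 0.36, 0.0]
force: [-0.2, -0.0, 3.9]
grip_width: 10.0
t 22.8 tcp [520.4 190.4  82.3] F [-0.5 -0.7  3.6] w 9.9
shift [ 37.9  -0.  -22.7] headx 42.26 twistz 0.26 tilt [0.0003 0.0002] j6 1.06
11 284 z [-1.34 -0.69 -0.25]
15 223 z [-0.95 -0.49  0.03]
19 143 z [-0.8  -0.39 -0.05]
24 130 z [-1.09 -0.64 -0.3 ]
28 89 z [-0.85 -0.58 -0.06]
boss plane tool [ 0.27819154 -0.03235549  3.38497794] 1768
```

View pics/w8c.png

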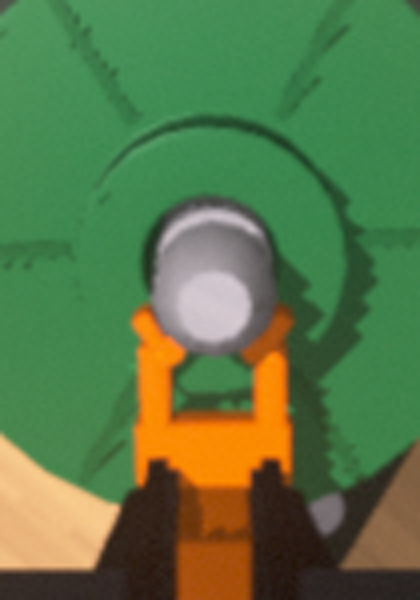

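The clip is level and the reel is down; 3.9 N. I raise 0.4 mm to centre in the groove and go in to about 11 mm short. A wrong height would already show there as force, since full thickness stops it at 13.

```bash
python3 -m jog '[{"linear":[0,0,-0.4],"twist":[0,0,0]},{"linear":[1,0,-0.4],"twist":[0,0,0]},{"linear":[2,0,-0.4],"twist":[0,0,0]},{"linear":[3,0,-0.4],"twist":[0,0,0]},{"linear":[4,0,-0.4],"twist":[0,0,0]},{"linear":[5,0,-0.4],"twist":[0,0,0]},{"linear":[5,0,-0.4],"twist":[0,0,0]},{"linear":[5,0,-0.4],"twist":[0,0,0]}]'
python3 -c "
from h import *
to([548.4,215.9,105],42)
p,R,s=pose(); print('tool F',R.inv().apply(s['force']))"
```

```text
clock: 23.8
eef_pos: [524.1, 193.8, 82.7]
orientation: [-0.0, 0.933, 0.36, 0.0]
force: [-0.3, -0.3, 3.5]
grip_width: 9.9
t 23.8 tcp [524.1 193.8  82.7] F [-0.3 -0.3  3.5] w 9.9
shift [ 32.9   0.  -22.3] headx 42.26 twistz 0.26 tilt [0.0003 0.0002] j6 1.07
tool F [-0.41978461  0.08430326 -3.48026212]
```

No contact at 11 mm short, so the clip is entering the groove. Pushing on to about 5 mm short.

```bash
python3 -m jog '[{"linear":[1,0,0],"twist":[0,0,0]},{"linear":[2,0,0],"twist":[0,0,0]},{"linear":[3,0,0],"twist":[0,0,0]},{"linear":[4,0,0],"twist":[0,0,0]},{"linear":[4,0,0],"twist":[0,0,0]},{"linear":[4,0,0],"twist":[0,0,0]},{"linear":[4,0,0],"twist":[0,0,0]},{"linear":[4,0,0],"twist":[0,0,0]}]'
python3 -c "
from h import *
to([548.4,215.9,105],42)
p,R,s=pose(); print('tool F',R.inv().apply(s['force']))"
```

```text
clock: 24.8
eef_pos: [526.1, 195.8, 82.3]
orientation: [0.0, 0.933, 0.361, -0.001]
force: [-5.2, -5.8, 4.2]
grip_width: 9.6
t 24.8 tcp [526.1 195.8  82.3] F [-5.2 -5.8  4.2] w 9.6
shift [ 29.9   0.1 -22.7] headx 42.26 twistz 0.26 tilt [-0.0021 -0.001 ] j6 1.07
tool F [-7.73062549  0.76200679 -4.18056702]
```

The beads met the groove bottom at 9 mm short: 7.7 N, as expected. Continuing.

```bash
python3 -m jog '[{"linear":[1,0,0],"twist":[0,0,0]},{"linear":[2,0,0],"twist":[0,0,0]},{"linear":[3,0,0],"twist":[0,0,0]},{"linear":[3,0,0],"twist":[0,0,0]},{"linear":[3,0,0],"twist":[0,0,0]},{"linear":[3,0,0],"twist":[0,0,0]},{"linear":[3,0,0],"twist":[0,0,0]},{"linear":[3,0,0],"twist":[0,0,0]}]'
python3 -c "
from h import *
to([548.4,215.9,105],42)
p,R,s=pose(); print('tool F',R.inv().apply(s['force']))"
```

```text
clock: 25.8
eef_pos: [530.1, 199.0, 83.0]
orientation: [-0.0, 0.933, 0.36, 0.001]
force: [2.7, 3.9, 2.7]
grip_width: 10.3
t 25.8 tcp [530.1 199.   83. ] F [2.7 3.9 2.7] w 10.3
shift [ 24.9  -0.2 -21.9] headx 42.26 twistz 0.26 tilt [0.0026 0.0011] j6 1.08
tool F [ 4.61952357 -1.08809798 -2.69799745]
```

The force reversed, which is the snap pulling inward. I push on to the stop.

```bash
python3 -m jog '[{"linear":[1,0,0],"twist":[0,0,0]},{"linear":[2,0,0],"twist":[0,0,0]},{"linear":[3,0,0],"twist":[0,0,0]},{"linear":[4,0,0],"twist":[0,0,0]},{"linear":[4,0,0],"twist":[0,0,0]},{"linear":[4,0,0],"twist":[0,0,0]},{"linear":[4,0,0],"twist":[0,0,0]},{"linear":[4,0,0],"twist":[0,0,0]}]'
python3 - <<'E'
from h import *
to([548.4,215.9,105],42)
p,R,s=pose(); print('tool F',R.inv().apply(s['force']))
c,P=cam("wrist"); np.savez("w9.npz",img=c["img"],P=P)
cv2.imwrite("pics/w9c.png",cv2.resize(c["img"][100:250,205:310],None,fx=4,fy=4,interpolation=cv2.INTER_CUBIC)[...,::-1])
E
```

```text
clock: 26.8
eef_pos: [531.7, 201.0, 82.5]
orientation: [-0.0, 0.933, 0.36, -0.0]
force: [-3.0, -2.4, 3.3]
grip_width: 9.8
t 26.8 tcp [531.7 201.   82.5] F [-3.  -2.4  3.3] w 9.8
shift [ 22.3   0.2 -22.5] headx 42.26 twistz 0.26 tilt [-0.0009 -0.0002] j6 1.08
tool F [-3.85002961 -0.29803122 -3.30181479]
```

View pics/w9c.png

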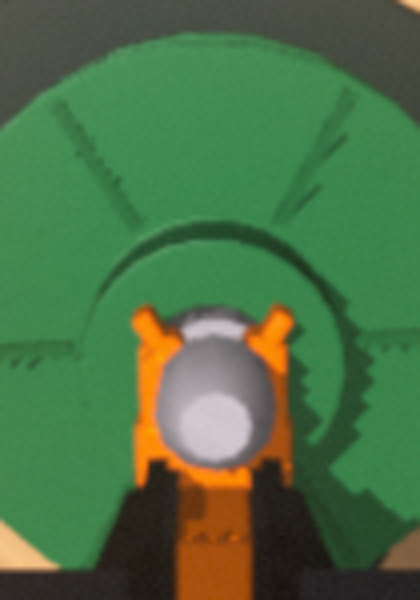

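The jaws are past the axle, which shows between the beads at (213,320). The force is rising again. One more 1.5 mm push to confirm a hard stop.

```bash
python3 -m jog '[{"linear":[0.5,0,0],"twist":[0,0,0]},{"linear":[1,0,0],"twist":[0,0,0]},{"linear":[1.5,0,0],"twist":[0,0,0]},{"linear":[1.5,0,0],"twist":[0,0,0]},{"linear":[1.5,0,0],"twist":[0,0,0]},{"linear":[1.5,0,0],"twist":[0,0,0]},{"linear":[1.5,0,0],"twist":[0,0,0]},{"linear":[1.5,0,0],"twist":[0,0,0]}]'
python3 - <<'E'
from h import *
to([548.4,215.9,105],42)
p,R,s=pose(); print('tool F',R.inv().apply(s['force']))
E
```

```text
clock: 27.85
eef_pos: [532.0, 201.4, 82.4]
orientation: [0.0, 0.933, 0.361, -0.002]
force: [-7.5, -7.5, 5.5]
grip_width: 9.7
t 27.85 tcp [532.  201.4  82.4] F [-7.5 -7.5  5.5] w 9.7
shift [ 21.9   0.3 -22.7] headx 42.27 twistz 0.27 tilt [-0.0031 -0.0014] j6 1.08
tool F [-10.63039626   0.53198464  -5.46509048]
```

A hard stop: 10.6 N for only 0.4 mm of travel. I relax, open and lift straight up.

```bash
python3 -m jog '[{"linear":[-1.4,0,0],"twist":[0,0,0]},{"linear":[-1.4,0,0],"twist":[0,0,0]},{"linear":[-1.4,0,0],"twist":[0,0,0]},{"linear":[-1.4,0,0],"twist":[0,0,0]},{"linear":[-1.4,0,0],"twist":[0,0,0]},{"linear":[-1.4,0,0],"twist":[0,0,0]},{"linear":[-1.4,0,0],"twist":[0,0,0]},{"linear":[-1.4,0,0],"twist":[0,0,0]}]'
python3 -m jog '[{"linear":[0,0,0],"twist":[0,0,0]},{"linear":[0,0,0],"twist":[0,0,0]},{"linear":[0,0,0],"twist":[0,0,0]},{"linear":[0,0,0],"twist":[0,0,0]},{"linear":[0,0,-10],"twist":[0,0,0]},{"linear":[0,0,-30],"twist":[0,0,0]},{"linear":[0,0,-60],"twist":[0,0,0]},{"linear":[-30,0,-85],"twist":[0,0,0]}]' -0.3
python3 -m jog '[{"linear":[-20,0,0],"twist":[0,0,0]},{"linear":[-20,0,0],"twist":[0,0,0]},{"linear":[-20,0,0],"twist":[0,0,0]},{"linear":[-20,0,0],"twist":[0,0,0]},{"linear":[-20,0,0],"twist":[0,0,0]},{"linear":[-20,0,0],"twist":[0,0,0]},{"linear":[-20,0,0],"twist":[0,0,0]},{"linear":[-20,0,0],"twist":[0,0,0]}]'
python3 - <<'E'
from h import *
to([548.4,215.9,105],42)
c,P=cam("wrist"); np.savez("w10.npz",img=c["img"],P=P)
img=c["img"];hsv=cv2.cvtColor(img,cv2.COLOR_RGB2HSV);H,S=hsv[...,0].astype(int),hsv[...,1]
near=np.hypot(P[...,0]-549,P[...,1]-215)<60
o=(H>=6)&(H<25)&(S>180)&near;Q=P[o]; u=np.array([.74,.6725,0]);w=np.array([-.6725,.74,0]);X=Q-[548.4,215.9,0]
a=X@u;b=X@w;lo=X[:,2]<90
print("clip x range",np.percentile(a,[1,99]).round(1),"y",np.percentile(b[lo],[1,99]).round(1),"z body",np.median(X[lo&(a>-14),2]),"tab top",np.median(X[X[:,2]>93,2]))
gr=(H>60)&(H<95)&(S>80)&near
for z0,z1 in((70,84),(55,68)):
    Q=P[gr&(P[...,2]>z0)&(P[...,2]<z1)]; print("reel z",np.median(Q[:,2]),len(Q))
v,uu=np.nonzero(near&gr);
cv2.imwrite("pics/w10c.png",cv2.resize(img[max(0,v.min()-10):v.max()+10,uu.min()-10:uu.max()+10],None,fx=4,fy=4)[...,::-1])
for n,(x,y) in dict(scene=(285,165),side=(225,150)).items():
    c,P=cam(n); save(n+"10.png",c["img"]); cv2.imwrite("pics/%s10c.png"%n,cv2.resize(c["img"][y-45:y+45,x-55:x+55],None,fx=6,fy=6)[...,::-1])
E
```

```text
clock: 28.85
eef_pos: [531.9, 201.1, 82.6]
orientation: [-0.0, 0.933, 0.361, -0.0]
force: [-4.3, -3.7, 4.6]
grip_width: 10.0
clock: 29.85
eef_pos: [510.7, 181.5, 169.1]
orientation: [0.0, 0.933, 0.361, 0.001]
force: [-0.6, -0.2, 0.3]
grip_width: 33.6
clock: 30.85
eef_pos: [495.2, 167.6, 167.6]
orientation: [-0.0, 0.933, 0.361, 0.0]
force: [-0.4, 0.9, 1.0]
grip_width: 33.1
t 30.85 tcp [495.2 167.6 167.6] F [-0.4  0.9  1. ] w 33.1
shift [71.9  0.  62.6] headx 42.26 twistz 0.26 tilt [0.     0.0001] j6 1.03
clip x range [-32.5   7.8] y [-11.4  10.3] z body 83.84390468655405 tab top 101.86028517372577
reel z 77.99549523311964 795
reel z 64.07883816672924 6804
```

View pics/w10c.png

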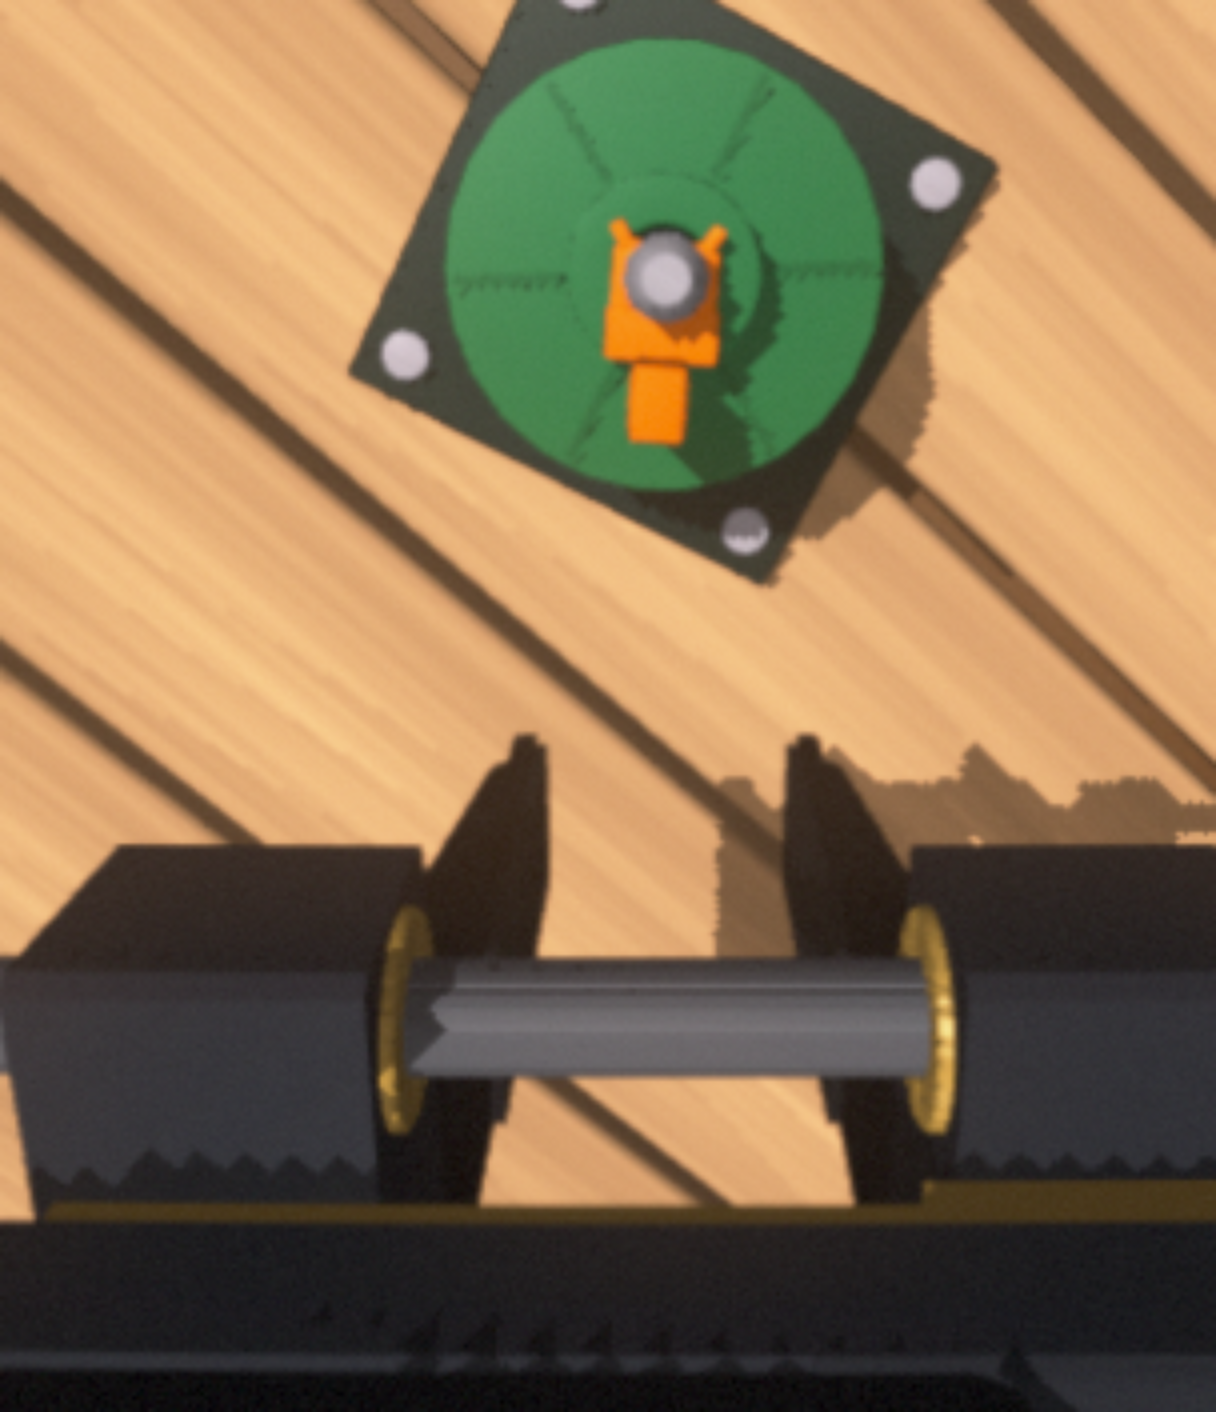

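View pics/side10.png

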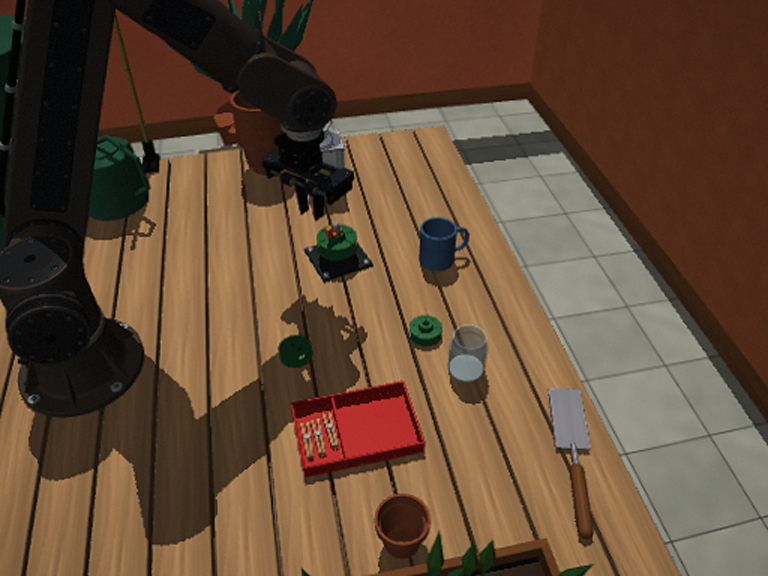

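View pics/scene10c.png

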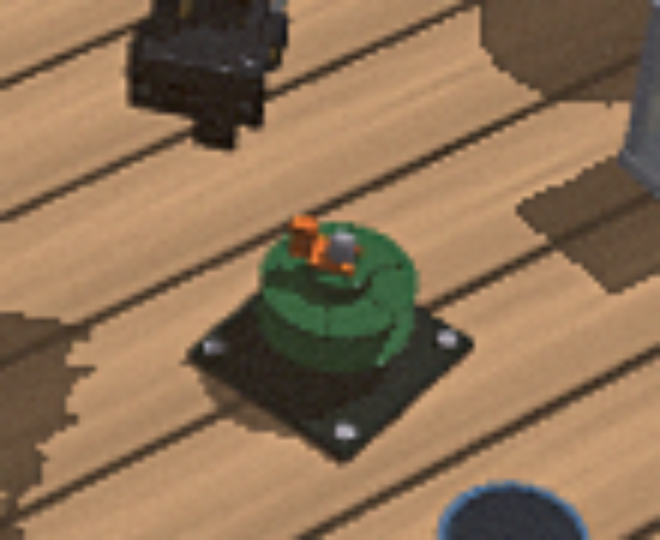

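The wrist view shows the clip round the axle, axle tip at (665,275) and the beads ahead of it. In the side view everything else is where it was. That crop came out larger than the allowed size. One last check: the clip against the axle in the same picture.

```bash
python3 - <<'E'
from h import *
d=np.load("w10.npz"); img,P=d["img"],d["P"]; hsv=cv2.cvtColor(img,cv2.COLOR_RGB2HSV);H,S=hsv[...,0].astype(int),hsv[...,1]
near=np.hypot(P[...,0]-548,P[...,1]-215)<60
t=near&(P[...,2]>94)&(img.min(-1)>150)&(S<60)
T=P[t]; print("tip",len(T),T.mean(0))
o=(H>=6)&(H<25)&(S>180)&near; Q=P[o]
c=T.mean(0)[:2]; u=np.array([.74,.6725]); tab=Q[Q[:,2]>97]; r=cv2.minAreaRect(tab[:,:2].astype(np.float32)); print("tab",r,"rel",(np.array(r[0])-c)@u)
b=Q[Q[:,2]<88]; print("body along", np.percentile((b[:,:2]-c)@u,[1,99]))
E
python3 -c "
from plant import *
print(finish_job())"
```

```text
tip 149 [548.63280715 214.8648095   98.69943225]
tab ((522.4566650390625, 195.99952697753906), (34.47630310058594, 63.89735794067383), 39.45106506347656) rel -32.0572476595269
body along [-32.64937389   9.08322363]
the job is handed in; nothing more can be done
None
```

The green reel is on the axle, boss up, and the orange clip is in the groove above it. The gripper has let go and is clear, and the job is handed in at about 31 s of the 64 s allowed.

**What I did**
- Of the three reels I took the middle one, about 90 mm across; the other two are about 60 mm. I set it on the spring disc and released it.
- I gripped the clip by its tab and touched its underside lightly to the axle tip. That put the tip at 98.2 mm, and the camera agreed.
- I pressed the reel down with the clip and pushed sideways into the groove.

**Last checks**
- **Snap:** the push reached 7.7 N, reversed as the clip snapped in, then rose to 10.6 N against a hard stop, with the clip's seat within about 0.3 mm of the axle centre by the arm's readings.
- **After letting go:** the boss face is at about 78 mm, 4 mm below its free height, and held under the clip. The jaw ends are about 9 mm past the axle; the nominal figure is 10 mm.
- **Rest of the bench:** the side view shows nothing else moved.

**Failed or disagreed**
- My final fit of the clip's tab in the image picked up stray points, so it gave no usable answer. I relied on the forces, the arm's position and the jaw ends instead.
- The clip height from the camera (underside about 77.4 to 77.8 mm) is slightly above the groove's 77.2 mm limit. That is within the camera's error.
- One saved picture was larger than the 800 x 600 limit.

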